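Put the mixed-up desk things back on their own places

TASK

Things on this desk have ended up in one another's places. See that each stands in the middle of its own place: the steel tumbler on the slate coaster, the potted cactus in the terracotta saucer, the earbuds case lying flat on the wireless charging pad and the tape dispenser lengthwise in the beech tray; park one on a bare bit of desk if you need room. Keep the cactus and the tumbler upright, set things down rather than drop them, and leave the eraser and the stapler where they lie.

Things in the scene. Friction and masses are not known exactly. Their poses are not given: they have to be found in the camera images.
- tumbler: Loose stainless-steel tumbler, plain straight round cup without handle, open at the top, 66 mm diameter, 95 mm high, wall 2.5 mm, about 0.16 kg. Origin at the centre of its underside, z up. At the start it stands on the charging pad.
- cactus: Loose small ball cactus in a straight-sided white round ceramic pot: pot 66 mm diameter, 60 mm high (grip the pot); the cactus, at most 60 mm across, rises to 98 mm above the pot's underside; about 0.28 kg. Origin at the centre of the pot's underside, z up. Starts either in its own saucer or on the coaster.
- earbuds: Loose white earbuds charging case, a rounded closed box lying flat, 62 mm (x) by 46 mm (y) by 25 mm high (z up), about 0.055 kg. Origin at the centre of its underside. At the start it lies either on the coaster or in the saucer, whichever the cactus does not stand on. It may lie at any yaw on the charging pad.
- dispenser: Loose teal tape dispenser, 124 mm long (x), 52 wide (y), 66 high (z up), 0.3 kg. Base 18 mm high; on it two round 60 mm side cheeks, flat outer faces 52 mm apart, tape roll between, centred 18 mm from the origin towards -x, 36 mm up (grip here, across y); cutter nose at +x. Origin: centre of underside. Starts on bare desk; that spot is free once it is gone.
- coaster: Fixed square dark slate coaster, 100 by 100 mm, 6 mm thick, flat top. Origin at the centre of its underside on the desk, sides along its x and y. The tumbler's place.
- saucer: Fixed round terracotta plant saucer, 112 mm outer diameter at the rim, 12 mm high; flat inner floor 6 mm above the desk and about 94 mm in diameter, so the rim stands 6 mm above that floor. Origin at the centre of its underside on the desk. The cactus's place.
- charger: Fixed round black wireless charging pad without a cable (the battery kind), 100 mm diameter, 6 mm thick, flat top with a thin white ring. Origin at the centre of its underside on the desk. The earbuds case's place.
- tray: Fixed shallow beech tray, outside 162 mm (x) by 92 mm (y), 12 mm high; flat inner floor 150 by 80 mm, 6 mm above the desk, with a lip 6 mm high and 6 mm wide all round. Origin at the centre of its underside on the desk. The tape dispenser's place, its length along the tray's x, either way round. Empty at the start.
- eraser: Bystander: loose green silicone eraser lying flat on the desk, 58 mm (x) by 24 mm (y) by 13 mm high. Origin at the centre of its underside. Leave it where it is.
- stapler: Bystander: loose black desk stapler standing on its base, about 114 mm long (x), 34 mm wide (y), 50 mm high. Origin at the centre of its underside. Leave it where it is.
Things that resemble listed ones, but are neither listed nor needed, are in the scene too. What is shaped like the tray but pink or yellow is not meant.

How it is judged:
At the end, for the whole second after the job is handed in: Tumbler on coaster, cactus in saucer, earbuds case on charging pad, dispenser in tray: centres within 15 mm of the place's, flat on it (tilt under 0.1 rad), dispenser within 15 degrees of the tray's length, all released and at rest; eraser and stapler moved less than 20 mm (horizontal distance between tumbler and coaster below 0.015 m and z of tumbler in the frame of coaster between 0.003 and 0.01 m and angle between each of tumbler, cactus, earbuds, dispenser's own z axis and vertical below 0.1 rad and linear speed of each of tumbler, cactus, earbuds, dispenser below 0.02 m/s and angular speed of each of tumbler, cactus, earbuds, dispenser below 0.2 rad/s and contact force between each of tumbler, cactus, earbuds, dispenser and the fingers below 0.1 N and horizontal distance between cactus and saucer below 0.015 m and z of cactus in the frame of saucer between 0.003 and 0.01 m and horizontal distance between earbuds and charger below 0.015 m and z of earbuds in the frame of charger between 0.003 and 0.01 m and horizontal distance between dispenser and tray below 0.015 m and z of dispenser in the frame of tray between 0.003 and 0.01 m and angle between the x axis of dispenser and the x axis of tray, either way round below 0.26 rad and distance of each of eraser, stapler from where it was at the start of the episode below 0.02 m); the robot touches nothing.
It fails at once if the cactus or the tumbler is tipped more than 0.6 rad (35 degrees) (angle between any of cactus, tumbler's own z axis and vertical above 0.6 rad).
It fails at once if one of the four things is let go or dropped with its underside more than 35 mm above the desk ((height (world z) of tumbler above 0.035 m and contact force between tumbler and the fingers below 0.05 N) or (height (world z) of cactus above 0.035 m and contact force between cactus and the fingers below 0.05 N) or (height (world z) of earbuds above 0.035 m and contact force between earbuds and the fingers below 0.05 N) or (height (world z) of dispenser above 0.035 m and contact force between dispenser and the fingers below 0.05 N)).
It fails at once if the eraser or the stapler is moved more than 20 mm (distance of any of eraser, stapler from where it was at the start of the episode above 0.02 m).
It also fails if it takes over 128 s, if anything falls off the work surface, if the arm or the gripper's body presses on something with over 40 N, if the wrist force passes 120 N, or if a joint passes its speed limit or range.

ROBOT

A 6-joint arm with a two-finger parallel gripper is mounted at the origin on the work surface. World frame = base frame: x ahead of the robot, y to its left, z up, the work surface at z = 0. Lengths are in m, angles in rad, forces in N, time in s.
With the tool pointing down it reaches from about 0.35 to 0.975 m from the base axis. Payload 4.9 kg.
Tool frame: the origin (TCP) lies at the very end of the fingers, on their centre line; the grasp point (between the pads) lies 19 mm behind it; x points along the fingers, y is the direction in which the jaws open and shut, and the axes are right-handed (so a half turn about x gives the same grasp; the last joint's range is limited). The gripper opens to 85 mm and grips with 20 to 120 N. Pads are 22 mm wide; open, the fingers measure 114 mm over their backs; the gripper's body (76 mm by 85 mm) begins 54 mm behind the grasp point. The pads swing forward as they close: fully open they stand 13 mm farther back than shut.
Start: joints at [-1.293, 0.053, 1.613, -0, 1.476, -0.119], TCP at [0.242, -0.576, 0.231] pointing down, gripper open.
Joint ranges: [-3.01, 3.01], [-1.01, 2.22], [0.06, 2.58], [-1.02, 4.17], [0.09, 2.62], [-3.14, 3.14]. Speed limits (rad/s): [2.57, 2.57, 3.14, 3.14, 3.14, 3.14].

INTERFACE

Orientations are given as a rotation vector (axis times angle).
In Python, from station import ctrl, get_image, calibration, finish_job, search_frame, cut_out, mark_of gives the robot as it stands. The module is installed in compiled form; this text tells all that it offers.
- The arm moves only by the tool arm_command, never from a script. Its argument "plan" is a list that holds one entry, the list of rows, each a list of 7 numbers: the shift along the tool's x, y, z in m, then the turn, a rotation vector about the tool's x, y, z in degrees, then the finger opening in m, from 0 to 0.0854. A call has 1 to 20 rows; each row shifts and turns the pose as measured when the row begins, along the tool's axes as they then stand; what a row does not reach is not made up. A row lasts 1/12 s, in which the tool goes at most 41.7 mm and 7.16 degrees, less where a joint would pass 70% of its speed; a pose out of reach is approached as far as the arm can. A call with a gripper value outside its range is refused whole. The fingers move at their own pace and stop on an object; "squeeze" is the grip in N (left out, the last holds). Time passes only in rows, so rows that do not move let the fingers close. It gives the time, the measured TCP pose, the force and the opening at its end, in the units of the state.
- ctrl.get_obs(): the state, without advancing time (a new reading comes with each control period).
- get_image(name): name is "side" or "top"; returns the picture (480x640x3 uint8, red, green, blue); there is no depth.
- calibration(name): a dict with "fx", "fy", "cx", "cy" (pixels), "cam_to_world" (4x4, takes a point from camera to world coordinates). Camera axes: x right, y down, z forward; pixel columns grow to the right and rows downward; lengths in m; the calibration is good to about 2 mm. A picture is of the moment at which its call begins. calibration takes no time and is no camera call.
- finish_job(): hands the job in, once; it reports no verdict.
Trained networks look in the newest picture that a camera, given by its name, has taken for a name from the list of things; names that differ only in an ending like _2 or _b are one class to them, and where a whole thing is asked for, a point or a joint stands for the part that bears it (a point fixed in the world has none). Each returns a list of dicts, best first, with "conf" (0 to 1); they miss things now and then, are a little off and sometimes report something else, mostly with a low value. They report only what shows in the picture. A call takes as long as a camera call. They do not tell look-alikes from the thing itself.
- search_frame(camera, thing): "at" ([x, y, z] in m, in the coordinates of the camera as it stood for that picture, good to about 4 mm: the middle of the surface that is visible of it).
- cut_out(camera, thing): "mask" (480x640 bool, what is visible of it).
- mark_of(camera, thing): "at" ([x, y, z] in m, in the coordinates of the camera as it stood for that picture, good to about 4 mm: a listed point, or the origin of a listed thing).
The state is a dict: "t": time; "q": joint angles; "dq": joint speeds; "effort": joint torques, N m; "tool_pos": TCP position; "tool_rot": TCP orientation; "contact_force": force on the tool from outside, world axes, zero at the start; "wrist_torque": the same for the moment, N m; "opening": finger opening in m.
Only numpy, scipy, OpenCV 4.12 (cv2) and the standard library are available. Lean on these libraries where they do the work, as an engineer would, in place of code of your own. Each camera call takes 0.05 s, during which the arm holds its last target. There are 200 camera calls.

## Working session

There is one attempt and no reset: what is moved stays moved. The work goes in short steps, Python scripts to look and compute and a tool call to move; the robot and the scene stay as the last step left them, time stands still between calls to the robot, and variables do not carry over. Pictures are saved under pics/ and viewed, about 12 in all and at most 16, crops included, and the job is handed in when it is done.

Besides the shell and the picture viewer there is one more tool, called after ">>>" by a JSON object that holds its "api" and its "payload". arm_command: Moves the arm, as the interface text tells. Its arguments: {"type":"object","properties":{"plan":{"type":"array","items":{"type":"array","items":{"type":"array","items":{"type":"number"}}}},"squeeze":{"type":"number"}},"required":["plan"]}

```bash
mkdir -p pics
cat > h.py <<'E'
import numpy as np, cv2
from scipy.spatial.transform import Rotation as R
from station import *
def w(cam,p):
    T=np.array(calibration(cam)["cam_to_world"]); return (T@np.r_[p,1])[:3]
def px2w(cam,u,v,z):
    c=calibration(cam);T=np.array(c["cam_to_world"])
    d=T[:3,:3]@np.array([(u-c["cx"])/c["fx"],(v-c["cy"])/c["fy"],1]);o=T[:3,3]
    return o+d*(z-o[2])/d[2]
def w2px(cam,P):
    c=calibration(cam);p=np.linalg.inv(np.array(c["cam_to_world"]))@np.r_[P,1]
    return np.round([c["fx"]*p[0]/p[2]+c["cx"],c["fy"]*p[1]/p[2]+c["cy"]],1)
def save(cam,name):
    im=get_image(cam);cv2.imwrite(f"pics/{name}.png",im[:,:,::-1]);return im
E
python3 - <<'E'
from h import *
o=ctrl.get_obs();print(o)
print(R.from_rotvec(o["tool_rot"]).as_matrix().round(3))
for c in("top","side"):
    save(c,c+"0");print(c,np.array(calibration(c)["cam_to_world"]).round(3))
for n in "tumbler cactus earbuds dispenser coaster saucer charger tray eraser stapler".split():
    for f in(mark_of,):
        for r in f("top",n)[:3]: 
            p=w("top",r["at"]);print(n,round(r["conf"],2),p.round(3),w2px("top",p))
E
```

```text
{'t': 0.0, 'q': array([-1.29300830e+00,  5.34099217e-02,  1.61430315e+00, -1.64983374e-05,
        1.47598752e+00, -1.18987116e-01]), 'dq': array([ 1.81037052e-04, -9.84173864e-04, -9.30792458e-06, -3.87000692e-04,
        5.55035123e-04, -6.12864634e-04]), 'effort': array([-2.50625862e-04, -3.93677938e+01, -3.70173740e+01, -1.41797859e-04,
        6.89102933e-03, -4.83153954e-06]), 'tool_pos': array([ 0.24135984, -0.5758387 ,  0.23002465]), 'tool_rot': array([ 2.00421654,  0.40509754, -2.00459185]), 'contact_force': array([-0.29797947, -0.14393097,  0.37228694]), 'wrist_torque': array([ 0.02496759, -0.03533899,  0.00453336]), 'opening': 0.08529723668050629}
[[-0.001  0.386 -0.922]
 [ 0.002 -0.922 -0.386]
 [-1.    -0.002 -0.   ]]
top [[ 0.002 -0.993  0.121  0.341]
 [-1.    -0.002 -0.004 -0.022]
 [ 0.005 -0.121 -0.993  1.333]
 [ 0.     0.     0.     1.   ]]
side [[-0.74  -0.431  0.516  0.006]
 [-0.673  0.463 -0.577  0.564]
 [ 0.009 -0.774 -0.633  0.648]
 [ 0.     0.     0.     1.   ]]
tumbler 0.6 [ 0.461 -0.311  0.01 ] [429.4 263.9]
cactus 0.64 [ 0.445 -0.085  0.009] [337.2 270.2]
cactus 0.59 [ 0.459 -0.316  0.011] [431.5 264.9]
earbuds 0.78 [0.631 0.238 0.003] [207.7 196. ]
dispenser 0.64 [ 0.448 -0.082  0.004] [336.3 269.2]
coaster 0.72 [0.633 0.239 0.004] [207.4 195.1]
saucer 0.9 [ 0.448 -0.085  0.002] [337.1 269.5]
charger 0.76 [ 0.459 -0.309 -0.001] [427.7 265.3]
tray 0.89 [ 0.633 -0.18   0.   ] [374.8 196.1]
tray 0.78 [ 0.751 -0.403 -0.001] [462.2 150.8]
tray 0.63 [ 0.269 -0.221  0.002] [393.4 343.1]
eraser 0.7 [ 0.629  0.016 -0.003] [296.9 197.5]
stapler 0.81 [0.446 0.129 0.003] [250.3 269.9]
```

View pics/top0.png

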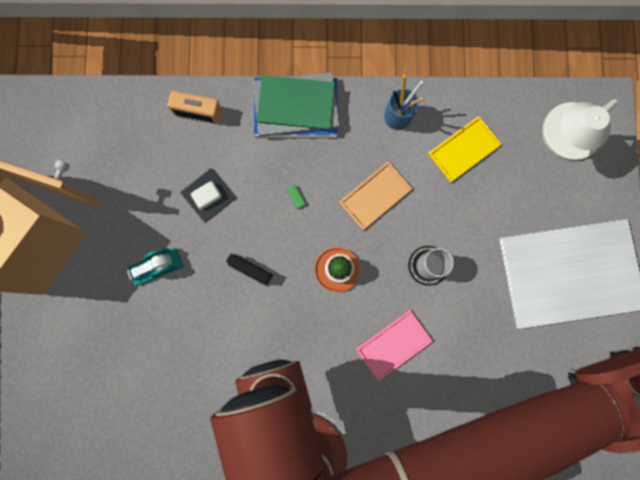

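View pics/side0.png

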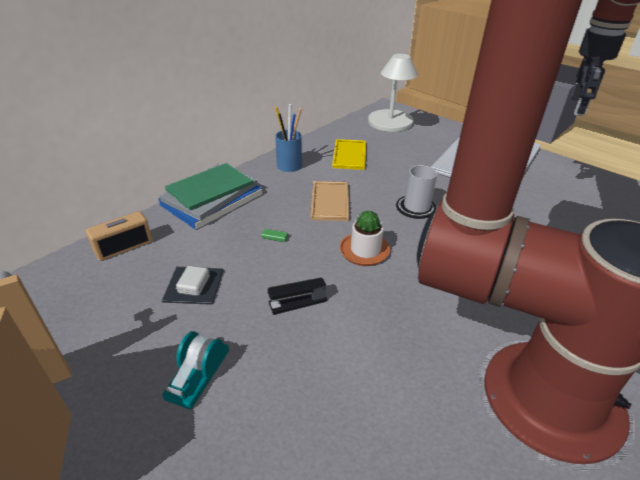

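The beech tray is the wood-coloured one at (376,196). The yellow (465,149) and pink (395,345) ones are look-alikes. The cactus at (340,268) is already in its saucer (337,270), the earbuds (206,195) lie on the coaster, the tumbler (435,263) stands on the charger, and the dispenser is at (155,266). Next I'll measure precisely and enlarge those areas.

Run:
```python
from h import *
im=get_image("top")
zs=dict(tumbler=None,cactus=None,earbuds=.031,dispenser=None,coaster=.006,saucer=.012,charger=.006,tray=.012,eraser=.013,stapler=.05)
M={}
for n,z in zs.items():
    rs=cut_out("top",n)
    for r in rs[:2]:
        m=r["mask"].astype(np.uint8)
        c=max(cv2.findContours(m,0,cv2.CHAIN_APPROX_NONE)[0],key=len)[:,0]
        P=np.array([px2w("top",u,v,z or 0.05)[:2] for u,v in c],np.float32)
        (x,y),(a,b),t=cv2.minAreaRect(P);(cx,cy),rr=cv2.minEnclosingCircle(P)
        print(n,round(r["conf"],2),m.sum(),"rect",np.round([x,y,a,b,t],3),"circ",np.round([cx,cy,rr],3))
        M.setdefault(n,m)
def crop(u,v,h=48):return cv2.resize(im[v-h//2-12:v+h//2+12,u-48:u+48,::-1],(400,300),interpolation=cv2.INTER_CUBIC)
cv2.imwrite("pics/crops.png",np.vstack([np.hstack([crop(207,195),crop(155,266)]),np.hstack([crop(340,268),crop(432,264)])]))
# metal / side view look
for n in("tumbler","cactus","earbuds","dispenser","saucer","charger","coaster","tray"):
    for r in mark_of("top" if 0 else "side",n)[:2] if get_image("side") is not None else []:
        print("side",n,round(r["conf"],2),w("side",r["at"]).round(3))
```

```text
tumbler 0.91 899 rect [ 0.459 -0.315  0.069  0.088 14.059] circ [ 0.457 -0.316  0.044]
tumbler 0.31 436 rect [ 0.45  -0.288  0.092  0.07  18.791] circ [ 0.453 -0.299  0.047]
cactus 0.56 598 rect [ 0.446 -0.089  0.064  0.062  0.122] circ [ 0.446 -0.087  0.034]
earbuds 0.61 486 rect [ 0.626  0.237  0.049  0.064 34.73 ] circ [0.626 0.237 0.037]
dispenser 0.73 1304 rect [ 0.453  0.352  0.065  0.13  23.209] circ [0.45  0.349 0.066]
dispenser 0.22 674 rect [ 4.4600e-01 -8.8000e-02  6.4000e-02  6.9000e-02  8.9956e+01] circ [ 0.446 -0.087  0.036]
coaster 0.63 1165 rect [ 0.633  0.238  0.104  0.101 40.371] circ [0.633 0.238 0.067]
saucer 0.75 935 rect [ 0.446 -0.083  0.108  0.109 63.337] circ [ 0.446 -0.083  0.056]
charger 0.59 549 rect [ 0.454 -0.298  0.098  0.077 18.775] circ [ 0.457 -0.307  0.05 ]
tray 0.89 2706 rect [ 0.264 -0.221  0.096  0.165 34.817] circ [ 0.264 -0.221  0.091]
tray 0.76 2393 rect [ 0.75  -0.406  0.097  0.169 36.901] circ [ 0.751 -0.407  0.093]
eraser 0.68 231 rect [6.2800e-01 1.8000e-02 6.0000e-02 2.5000e-02 2.6497e+01] circ [0.628 0.016 0.031]
stapler 0.72 216 rect [6.2000e-01 1.7000e-02 5.7000e-02 2.3000e-02 2.6497e+01] circ [0.62  0.016 0.029]
stapler 0.56 865 rect [ 0.457 -0.315  0.067  0.087 25.578] circ [ 0.458 -0.315  0.044]
side tumbler 0.83 [ 0.457 -0.307  0.004]
side earbuds 0.78 [0.629 0.242 0.004]
side dispenser 0.96 [ 0.453  0.363 -0.005]
side saucer 0.71 [ 0.445 -0.081 -0.   ]
side charger 0.85 [ 0.46  -0.305 -0.003]
side charger 0.23 [ 0.447 -0.088  0.004]
side coaster 0.89 [0.63  0.239 0.001]
side tray 0.96 [ 0.633 -0.176  0.   ]
side tray 0.81 [ 0.75  -0.402 -0.003]
```

View pics/crops.png

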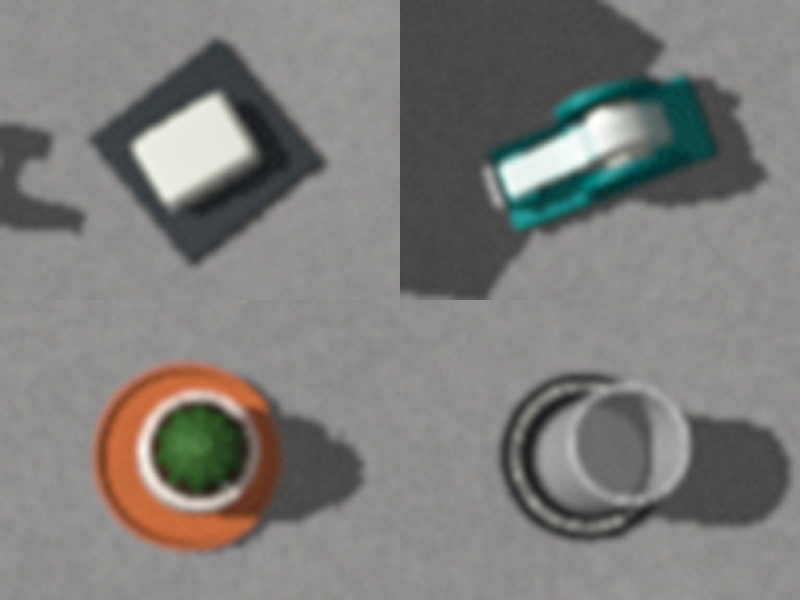

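Crops show, in 4.17x: earbuds turned about 20-30° on the diamond-set coaster, dispenser nose pointing lower left, pot slightly off the saucer centre, tumbler rim centre about px (440,262). Now to fix the numbers.

Run:
```python
from h import *
im=get_image("top")
f=lambda u,v,z:px2w("top",u,v,z)[:2].round(4)
print("pot",f(339.3,268,.066),"saucer",f(337.6,269.7,.012))
print("tumbler",f(439.7,262.3,.101),"charger",f(428,265.6,.006))
print("disp tail",f(178.8,257.6,.018),"nose",f(132.7,277.3,.018))
hsv=cv2.cvtColor(im,cv2.COLOR_RGB2HSV)
def seg(n,lo,hi,box,z):
    m=np.zeros(hsv.shape[:2],np.uint8);u0,v0,u1,v1=box
    m[v0:v1,u0:u1]=cv2.inRange(hsv[v0:v1,u0:u1],lo,hi)
    c=max(cv2.findContours(m,0,cv2.CHAIN_APPROX_NONE)[0],key=cv2.contourArea)[:,0]
    P=np.array([f(u,v,z) for u,v in c],np.float32)
    (x,y),(a,b),t=cv2.minAreaRect(P);box=cv2.boxPoints(((x,y),(a,b),t))
    e=[box[1]-box[0],box[2]-box[1]];l=max(e,key=np.linalg.norm)
    print(n,np.round([x,y,a,b],4),"long axis yaw deg",np.degrees(np.arctan2(l[1],l[0])).round(1),"circ",np.round(cv2.minEnclosingCircle(P)[0],4))
seg("earbuds top",(0,0,205),(179,60,255),(175,165,240,225),.031)
seg("coaster",(90,20,20),(130,255,100),(175,165,240,225),.006)
seg("tray",(5,80,80),(22,255,255),(330,150,420,240),.012)
seg("saucer",(0,120,90),(14,255,255),(300,230,380,310),.012)
seg("disp",(80,100,40),(100,255,255),(115,235,195,295),.018)
seg("eraser",(45,100,40),(80,255,255),(270,170,320,225),.013)
seg("pen",(100,80,40),(130,255,255),(380,75,420,135),.05)
c=cut_out("top","tray");
for r in c:
    print(r["conf"],np.argwhere(r["mask"]).mean(0))
```

```text
pot [ 0.4461 -0.0868] saucer [ 0.4463 -0.0853]
tumbler [ 0.4567 -0.3146] charger [ 0.4574 -0.3082]
disp tail [0.4746 0.302 ] nose [0.4263 0.4122]
earbuds top [0.6297 0.2414 0.0399 0.0562] long axis yaw deg -57.9 circ [0.6288 0.2398]
coaster [0.6334 0.2377 0.0968 0.096 ] long axis yaw deg 39.5 circ [0.6334 0.2384]
tray [ 0.6322 -0.1803  0.0944  0.165 ] long axis yaw deg -49.6 circ [ 0.6328 -0.1793]
saucer [ 0.4471 -0.0827  0.1054  0.1052] long axis yaw deg 0.0 circ [ 0.4475 -0.0838]
disp [0.4589 0.3614 0.0645 0.1254] long axis yaw deg -67.4 circ [0.4503 0.3576]
eraser [0.6283 0.0174 0.0543 0.0212] long axis yaw deg 26.6 circ [0.6283 0.0174]
pen [ 0.8298 -0.2373  0.0728  0.081 ] long axis yaw deg -21.3 circ [ 0.8354 -0.2398]
0.71 [268.59967846 338.87299035]
0.63 [346.00149925 393.8928036 ]
0.6 [195.6956701  375.22556701]
```

>>> {"api": "arm_command", "payload": {"plan": [[[0,0,0,-7,0,0,0.085],[0,0,0,-7,0,0,0.085],[0,0,0,-7,0,0,0.085],[0,0,0,-7,0,0,0.085],[0,0,0,-7,0,0,0.085],[0,0,0,-7,0,0,0.085],[0,0,0,-7,0,0,0.085],[0,0,0,-7,0,0,0.085],[0,0,0,-7,0,0,0.085],[0,0,0,-7,0,0,0.085],[0,0,0,-7,0,0,0.085],[0,0,0,-7,0,0,0.085],[0,0,0,-7,0,0,0.085],[0,0,0,0,0,0,0.085]]], "squeeze": 60}}

```text
t: 3.22
tool_pos: [0.2415, -0.5764, 0.2313]
tool_rot: [0.867, 1.391, -0.867]
contact_force: [0.4, -1.3, 0.7]
opening: 0.0851
```

```bash
cat >> h.py <<'E'
def rel(*targets):
    """targets (x,y,z,yaw of tool y, deg): turn about tool x, then shift in tool axes of a level tool"""
    o=ctrl.get_obs();m=R.from_rotvec(o["tool_rot"]).as_matrix();p=np.array(o["tool_pos"])
    yaw=np.degrees(np.arctan2(m[1,1],m[0,1]))
    print("t",round(o["t"],2),"pos",p.round(4),"yaw",yaw.round(1),"xaxis",m[:,0].round(3),"open",round(o["opening"],4),"q",np.round(o["q"],2))
    for x,y,z,a in targets:
        t=(yaw-a+90)%180-90; b=np.radians(yaw-t); d=np.array([x,y,z])-p
        print("turn x",t.round(1),"shift",np.round([-d[2],d[0]*np.cos(b)+d[1]*np.sin(b),d[0]*np.sin(b)-d[1]*np.cos(b)],4))
        p=np.array([x,y,z]);yaw=yaw-t
E
python3 -c "
from h import *
rel((.5,-.3,.23,23.5),(.458,.3405,.12,23.5),(.458,.3405,.015,23.5))"
```

```text
t 3.22 pos [ 0.2415 -0.5764  0.2313] yaw 26.1 xaxis [-0. -0. -1.] open 0.0851 q [-1.29  0.05  1.61 -0.    1.48 -1.75]
turn x 2.6 shift [ 0.0013  0.3473 -0.1504]
turn x 0.0 shift [ 0.11    0.2169 -0.6041]
turn x 0.0 shift [0.105 0.    0.   ]
```

```bash
python3 -c "
from h import *
for z in(.0,.1,.2,.3,.4):print(z,[px2w('top',*p,z)[:2].round(3) for p in((84,235),(45,292),(103,205))],[px2w('side',*p,z)[:2].round(3) for p in ((68,375),(22,283),(5,335))])"
```

```text
0.0 [array([0.532, 0.543]), array([0.391, 0.631]), array([0.608, 0.5  ])] [array([0.61 , 0.507]), array([0.893, 0.471]), array([0.776, 0.545])]
0.1 [array([0.518, 0.501]), array([0.387, 0.582]), array([0.588, 0.461])] [array([0.517, 0.516]), array([0.756, 0.485]), array([0.657, 0.548])]
0.2 [array([0.504, 0.458]), array([0.383, 0.533]), array([0.568, 0.422])] [array([0.424, 0.525]), array([0.619, 0.5  ]), array([0.538, 0.551])]
0.3 [array([0.489, 0.416]), array([0.38 , 0.484]), array([0.548, 0.382])] [array([0.33 , 0.534]), array([0.483, 0.514]), array([0.42 , 0.554])]
0.4 [array([0.475, 0.374]), array([0.376, 0.435]), array([0.528, 0.343])] [array([0.237, 0.542]), array([0.346, 0.528]), array([0.301, 0.557])]
```

>>> {"api": "arm_command", "payload": {"plan": [[[0,0.035,-0.015,2.5,0,0,0.085],[0,0.035,-0.015,0,0,0,0.085],[0,0.035,-0.015,0,0,0,0.085],[0,0.035,-0.015,0,0,0,0.085],[0,0.035,-0.015,0,0,0,0.085],[0,0.035,-0.015,0,0,0,0.085],[0,0.035,-0.015,0,0,0,0.085],[0,0.035,-0.015,0,0,0,0.085],[0,0.035,-0.015,0,0,0,0.085],[0,0.035,-0.015,0,0,0,0.085],[0,0.013,-0.036,0,0,0,0.085],[0,0.013,-0.036,0,0,0,0.085],[0,0.013,-0.036,0,0,0,0.085],[0,0.013,-0.036,0,0,0,0.085],[0,0.013,-0.036,0,0,0,0.085],[0,0.013,-0.036,0,0,0,0.085],[0,0.013,-0.036,0,0,0,0.085],[0,0.013,-0.036,0,0,0,0.085],[0,0,0,0,0,0,0.085]]]}}

```text
t: 4.8
tool_pos: [0.5137, 0.0276, 0.2302]
tool_rot: [0.959, 1.344, -0.956]
contact_force: [0.5, 0.7, -0.5]
opening: 0.085
```

```bash
python3 -c "
from h import *
save('side','s1')
rel((.458,.3405,.12,23.5),(.458,.3405,.015,23.5))"
```

```text
t 4.85 pos [0.5139 0.0252 0.2302] yaw 19.2 xaxis [ 0.005 -0.004 -1.   ] open 0.0851 q [-0.09 -0.22  1.87 -0.    1.48 -0.43]
turn x -4.3 shift [ 0.1102  0.0744 -0.3114]
turn x 0.0 shift [0.105 0.    0.   ]
```

>>> {"api": "arm_command", "payload": {"plan": [[[0.01,0.009,-0.037,-4,0,0,0.085],[0.01,0.009,-0.037,0,0,0,0.085],[0.01,0.009,-0.037,0,0,0,0.085],[0.01,0.009,-0.037,0,0,0,0.085],[0.01,0.009,-0.037,0,0,0,0.085],[0.01,0.009,-0.037,0,0,0,0.085],[0.01,0.009,-0.037,0,0,0,0.085],[0.01,0.009,-0.037,0,0,0,0.085],[0,0,0,0,0,0,0.085],[0,0,0,0,0,0,0.085]]]}}

```text
t: 5.68
tool_pos: [0.4753, 0.3278, 0.1467]
tool_rot: [0.93, 1.343, -0.929]
contact_force: [0.3, -0.2, 1.1]
opening: 0.0851
```

```bash
python3 -c "
from h import *
save('side','s1')
rel((.458,.3405,.12,23.5),(.458,.3405,.015,23.5))
for r in mark_of('side','dispenser')[:2]: print(r['conf'],w('side',r['at']).round(3))"
```

```text
t 5.73 pos [0.4752 0.3274 0.1465] yaw 21.2 xaxis [ 0.015 -0.01  -1.   ] open 0.085 q [ 0.48  0.    1.81 -0.02  1.32  0.12]
turn x -2.3 shift [ 0.0265 -0.0106 -0.0189]
turn x 0.0 shift [0.105 0.    0.   ]
0.56 [ 0.452  0.364 -0.004]
```

View pics/s1.png

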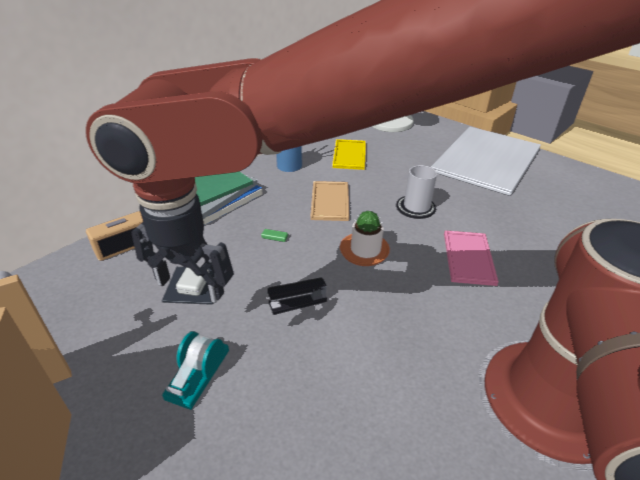

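```bash
cat >> h.py <<'E'
def rv(yaw):
    m=R.from_rotvec(ctrl.get_obs()["tool_rot"]); c,s=np.cos(np.radians(yaw)),np.sin(np.radians(yaw))
    for k in(1,-1):
        t=R.from_matrix(np.array([[0,k*c,k*s],[0,k*s,-k*c],[-1,0,0]]))
        v=np.degrees((m.inv()*t).as_rotvec())
        if np.linalg.norm(v)<95: print("full turn",v.round(1))
E
python3 -c "
from h import *
rv(23.5)
print(px2w('side',202,352,.036),px2w('side',202,358,.036))
im=cv2.imread('pics/s1.png')[320:412,150:250];cv2.imwrite('pics/c1.png',cv2.resize(im,None,fx=6,fy=6,interpolation=2))
print([w2px('side',p) for p in [(.458,.3405,.066),(.458,.3405,.036),(.4746,.302,.018),(.4263,.4122,.018)]])"
```

```text
full turn [-2.4  0.9 -0.6]
[0.45866801 0.34141863 0.036     ] [0.44886497 0.34869424 0.036     ]
[array([199.9, 340.2]), array([202.7, 351.9]), array([216.6, 339.9]), array([179. , 398.2])]
```

View pics/c1.png

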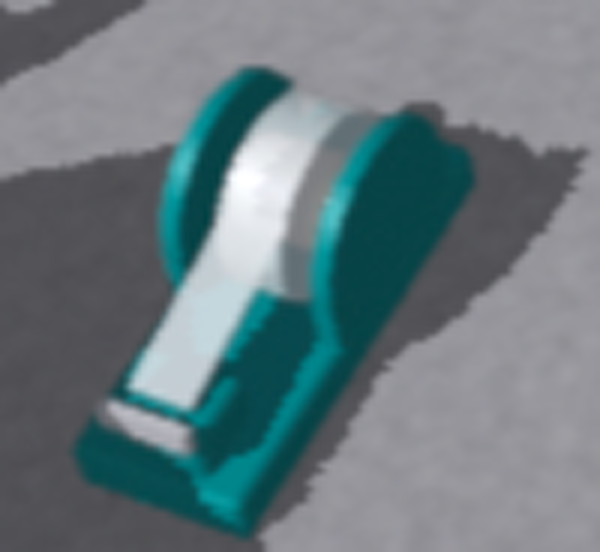

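>>> {"api": "arm_command", "payload": {"plan": [[[0.01,-0.005,-0.009,-2.4,0.9,-0.6,0.085],[0.01,-0.005,-0.009,0,0,0,0.085],[0,0,0,0,0,0,0.085],[0,0,0,0,0,0,0.085]]]}}

```text
t: 6.12
tool_pos: [0.4629, 0.3352, 0.1283]
tool_rot: [0.912, 1.369, -0.907]
contact_force: [1.0, 0.0, 0.5]
opening: 0.0849
```

```bash
python3 -c "
from h import *
rv(23.5)
rel((.459,.341,.015,23.5))"
```

```text
full turn [-0.6  0.  -0.2]
t 6.12 pos [0.4629 0.3352 0.1283] yaw 22.9 xaxis [ 0.004  0.001 -1.   ] open 0.0849 q [ 0.5   0.01  1.83 -0.    1.29  0.1 ]
turn x -0.6 shift [ 0.1133 -0.0013 -0.0069]
```

>>> {"api": "arm_command", "payload": {"plan": [[[0.015,-0.001,-0.007,-0.6,0,0,0.085],[0.02,0,0,0,0,0,0.085],[0.02,0,0,0,0,0,0.085],[0.02,0,0,0,0,0,0.085],[0.02,0,0,0,0,0,0.085],[0.015,0,0,0,0,0,0.085],[0,0,0,0,0,0,0.085],[0,0,0,0,0,0,0.085]]]}}

```text
t: 6.78
tool_pos: [0.4679, 0.3381, 0.0219]
tool_rot: [0.921, 1.358, -0.899]
contact_force: [0.1, 0.1, 0.1]
opening: 0.085
```

```bash
python3 -c "
from h import *
rv(23.5)
rel((.459,.341,.015,23.5))"
```

```text
full turn [-0.7  0.2 -1.1]
t 6.78 pos [0.4679 0.3381 0.0219] yaw 22.8 xaxis [ 0.019  0.004 -1.   ] open 0.085 q [ 0.5   0.15  1.88 -0.01  1.09  0.11]
turn x -0.7 shift [ 0.0069 -0.0071 -0.0062]
```

>>> {"api": "arm_command", "payload": {"plan": [[[0.007,-0.007,-0.006,-0.7,0.2,-1.1,0.085],[0,0,0,0,0,0,0.085],[0,0,0,0,0,0,0.04],[0,0,0,0,0,0,0.04],[0,0,0,0,0,0,0.04],[0,0,0,0,0,0,0.04],[0,0,0,0,0,0,0.04],[0,0,0,0,0,0,0.04],[0,0,0,0,0,0,0.04],[0,0,0,0,0,0,0.04],[0,0,0,0,0,0,0.04],[0,0,0,0,0,0,0.04]]], "squeeze": 50}}

```text
t: 7.78
tool_pos: [0.4614, 0.3421, 0.0196]
tool_rot: [0.906, 1.373, -0.899]
contact_force: [-0.2, -0.4, -1.4]
opening: 0.0512
```

```bash
python3 -c "
from h import *
rv(23.5)
rel((.459,.341,.14,40.4),(.6437,-.1937,.14,40.4))"
```

```text
full turn [-0.1 -0.  -0.3]
t 7.78 pos [0.4614 0.3421 0.0196] yaw 23.4 xaxis [ 0.004  0.003 -1.   ] open 0.0512 q [0.51 0.16 1.88 0.   1.1  0.1 ]
turn x -17.0 shift [-0.1204 -0.0025 -0.0007]
turn x 0.0 shift [-0.     -0.2059  0.5269]
```

>>> {"api": "arm_command", "payload": {"plan": [[[-0.015,0,0,0,0,0,0.04],[-0.025,0,0,0,0,0,0.04],[-0.03,0,0,0,0,0,0.04],[-0.03,0,0,-4,0,0,0.04],[-0.02,0,0,-4,0,0,0.04],[0,0,0,-4,0,0,0.04],[0,0,0,-4,0,0,0.04],[0,0,0,0,0,0,0.04]]]}}

```text
t: 8.45
tool_pos: [0.4574, 0.3396, 0.14]
tool_rot: [0.675, 1.465, -0.683]
contact_force: [-0.5, 1.1, -3.2]
opening: 0.0517
```

```bash
python3 -c "
from h import *
rv(40.4)
rel((.6437,-.1937,.14,40.4))"
```

```text
full turn [-0.2 -0.   0.3]
t 8.45 pos [0.4574 0.3396 0.14  ] yaw 40.2 xaxis [-0.004 -0.003 -1.   ] open 0.0517 q [ 0.51 -0.    1.82 -0.    1.32 -0.19]
turn x -0.2 shift [-0.     -0.2038  0.5269]
```

>>> {"api": "arm_command", "payload": {"plan": [[[0,-0.007,0.018,0,0,0,0.04],[0,-0.012,0.03,0,0,0,0.04],[0,-0.014,0.037,0,0,0,0.04],[0,-0.014,0.037,0,0,0,0.04],[0,-0.014,0.037,0,0,0,0.04],[0,-0.014,0.037,0,0,0,0.04],[0,-0.014,0.037,0,0,0,0.04],[0,-0.014,0.037,0,0,0,0.04],[0,-0.014,0.037,0,0,0,0.04],[0,-0.014,0.037,0,0,0,0.04],[0,-0.014,0.037,0,0,0,0.04],[0,-0.014,0.037,0,0,0,0.04],[0,-0.014,0.037,0,0,0,0.04],[0,-0.012,0.03,0,0,0,0.04],[0,-0.008,0.02,0,0,0,0.04],[0,0,0,0,0,0,0.04],[0,0,0,0,0,0,0.04]]]}}

```text
t: 9.87
tool_pos: [0.6289, -0.1968, 0.1236]
tool_rot: [0.695, 1.475, -0.711]
contact_force: [0.7, 1.4, -2.4]
opening: 0.0513
```

```bash
python3 -c "
from h import *
rv(40.4)
rel((.6437,-.1937,.14,40.4))"
```

```text
full turn [-1.9 -0.8  1. ]
t 9.87 pos [ 0.6289 -0.1968  0.1236] yaw 38.5 xaxis [-0.023 -0.    -1.   ] open 0.0513 q [-0.41  0.23  1.6  -0.01  1.33 -1.08]
turn x -1.9 shift [-0.0164  0.0132  0.0072]
```

>>> {"api": "arm_command", "payload": {"plan": [[[0.0,0.013,0.007,-1.9,-0.8,1.0,0.04],[0.02,0,0,0,0,0,0.04],[0.02,0,0,0,0,0,0.04],[0.02,0,0,0,0,0,0.04],[0,0,0,0,0,0,0.04],[0,0,0,0,0,0,0.04]]]}}

```text
t: 10.37
tool_pos: [0.6419, -0.1881, 0.0589]
tool_rot: [0.679, 1.467, -0.676]
contact_force: [1.0, -0.1, -3.0]
opening: 0.052
```

```bash
python3 -c "
from h import *
rv(40.4)
rel((.6437,-.1937,.0266,40.4))
a=save('side','s2');b=save('top','t2')
cv2.imwrite('pics/c2.png',np.hstack([cv2.resize(a[120:270,260:410],(400,400)),cv2.resize(b[130:250,320:440],(400,400))])[:,:,::-1])
for c in('top','side'):
  for r in mark_of(c,'dispenser')[:2]: print(c,r['conf'],w(c,r['at']).round(3))"
```

```text
full turn [-0.1 -0.3  0. ]
t 10.37 pos [ 0.6419 -0.1881  0.0589] yaw 40.3 xaxis [-0.003  0.004 -1.   ] open 0.052 q [-0.4   0.31  1.62  0.    1.21 -1.1 ]
turn x -0.1 shift [ 0.0323 -0.0023  0.0054]
side 0.72 [ 0.627 -0.168  0.036]
side 0.64 [ 0.632 -0.175  0.001]
```

View pics/c2.png

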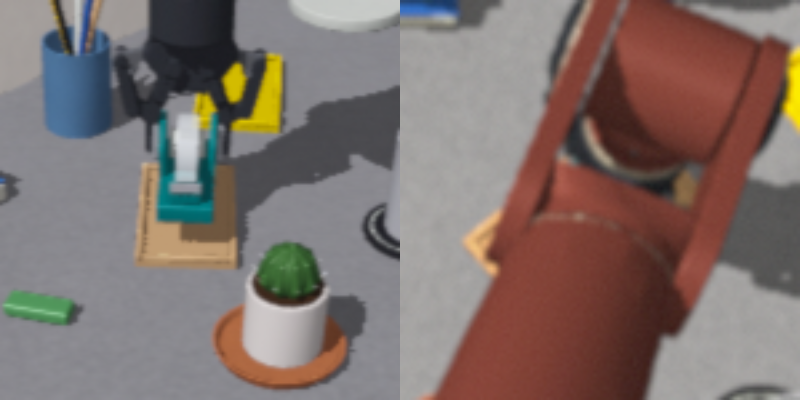

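>>> {"api": "arm_command", "payload": {"plan": [[[0.008,-0.002,0.008,0,-0.3,0,0.04],[0.008,0,0,0,0,0,0.04],[0.006,0,0,0,0,0,0.04],[0.005,0,0,0,0,0,0.04],[0,0,0,0,0,0,0.04],[0,0,0,0,0,0,0.04]]]}}

```text
t: 11.07
tool_pos: [0.65, -0.1992, 0.0357]
tool_rot: [0.676, 1.451, -0.677]
contact_force: [0.4, -0.9, -2.7]
opening: 0.0515
```

```bash
python3 -c "
from h import *
rv(40.4)
rel((.6457,-.196,.0256,40.4))"
```

```text
full turn [-0.1  0.6 -0.3]
t 11.07 pos [ 0.65   -0.1992  0.0357] yaw 40.3 xaxis [ 0.01  -0.005 -1.   ] open 0.0515 q [-0.41  0.35  1.62 -0.    1.16 -1.11]
turn x -0.1 shift [ 0.0101 -0.0012 -0.0052]
```

>>> {"api": "arm_command", "payload": {"plan": [[[0.005,-0.001,-0.005,0,0.6,-0.3,0.04],[0.003,0,0,0,0,0,0.04],[0.002,0,0,0,0,0,0.04],[0,0,0,0,0,0,0.04],[0,0,0,0,0,0,0.04]]]}}

```text
t: 11.48
tool_pos: [0.6463, -0.196, 0.0259]
tool_rot: [0.677, 1.462, -0.678]
contact_force: [-0.3, -0.3, -3.1]
opening: 0.0516
```

```bash
python3 -c "
from h import *
rv(40.4)
rel((.6457,-.196,.0256,40.4));print(ctrl.get_obs()['contact_force'])"
```

```text
full turn [-0.1  0.   0. ]
t 11.48 pos [ 0.6463 -0.196   0.0259] yaw 40.3 xaxis [-0.    -0.001 -1.   ] open 0.0516 q [-0.4   0.36  1.62 -0.    1.16 -1.11]
turn x -0.1 shift [ 0.0003 -0.0005 -0.0004]
[-0.33730597 -0.34680898 -3.12301163]
```

>>> {"api": "arm_command", "payload": {"plan": [[[0.0015,0,0,0,0,0,0.04],[0.001,0,0,0,0,0,0.04],[0,0,0,0,0,0,0.04],[0,0,0,0,0,0,0.055],[0,0,0,0,0,0,0.065],[0,0,0,0,0,0,0.075],[0,0,0,0,0,0,0.085],[0,0,0,0,0,0,0.085],[0,0,0,0,0,0,0.085],[-0.01,0,0,0,0,0,0.085],[-0.02,0,0,0,0,0,0.085],[-0.03,0,0,0,0,0,0.085],[-0.03,0,0,0,0,0,0.085],[-0.03,0,0,0,0,0,0.085],[-0.03,0,0,0,0,0,0.085],[0,0,0,0,0,0,0.085]]]}}

```text
t: 12.82
tool_pos: [0.6463, -0.1956, 0.1841]
tool_rot: [0.677, 1.462, -0.678]
contact_force: [1.4, -1.7, 1.1]
opening: 0.0845
```

```bash
python3 -c "
from h import *
rv(0)
rel((.457,-.3135,.18,0),(.457,-.3135,.045,0))"
```

```text
full turn [40.3  0.   0. ]
t 12.82 pos [ 0.6463 -0.1956  0.1841] yaw 40.3 xaxis [-0.    -0.001 -1.   ] open 0.0845 q [-0.4   0.2   1.53 -0.    1.41 -1.11]
turn x 40.3 shift [ 0.0041 -0.1893  0.1179]
turn x 0.0 shift [0.135 0.    0.   ]
```

>>> {"api": "arm_command", "payload": {"plan": [[[0,-0.02,-0.003,0,0,0,0.085],[0,-0.03,-0.005,0,0,0,0.085],[0,-0.035,-0.006,0,0,0,0.085],[0,-0.035,-0.006,0,0,0,0.085],[0,-0.035,-0.006,0,0,0,0.085],[0,-0.03,-0.005,0,0,0,0.085],[0,-0.02,-0.003,0,0,0,0.085],[0,-0.012,0,0,0,0,0.085],[0,0,0,0,0,0,0.085],[0,0,0,0,0,0,0.085]]]}}

```text
t: 13.65
tool_pos: [0.4544, -0.315, 0.1944]
tool_rot: [0.672, 1.444, -0.676]
contact_force: [-0.1, -0.3, -0.0]
opening: 0.0852
```

```bash
python3 -c "
from h import *
rv(40.3)
rel((.457,-.312,.125,40.3),(.457,-.312,.045,40.3))
a=save('side','s3');b=save('top','t3')
cv2.imwrite('pics/c3.png',cv2.resize(a[120:260,270:470],(800,560))[:,:,::-1])
for c in('top','side'):
  for r in mark_of(c,'dispenser')[:1]+mark_of(c,'tray')[:3]: print(c,r['conf'],w(c,r['at']).round(3))"
```

```text
full turn [ 0.1  1.  -0.3]
t 13.65 pos [ 0.4544 -0.315   0.1944] yaw 40.4 xaxis [ 0.016 -0.01  -1.   ] open 0.0852 q [-0.74 -0.11  1.83  0.    1.4  -1.45]
turn x 0.1 shift [ 0.0694  0.0039 -0.0006]
turn x 0.0 shift [0.08 0.   0.  ]
top 0.77 [ 0.634 -0.181  0.006]
top 0.73 [ 0.633 -0.177  0.001]
top 0.72 [ 0.748 -0.407  0.004]
side 0.71 [ 0.447 -0.088  0.002]
side 0.79 [ 0.752 -0.406 -0.004]
side 0.63 [ 0.636 -0.177 -0.002]
```

View pics/c3.png

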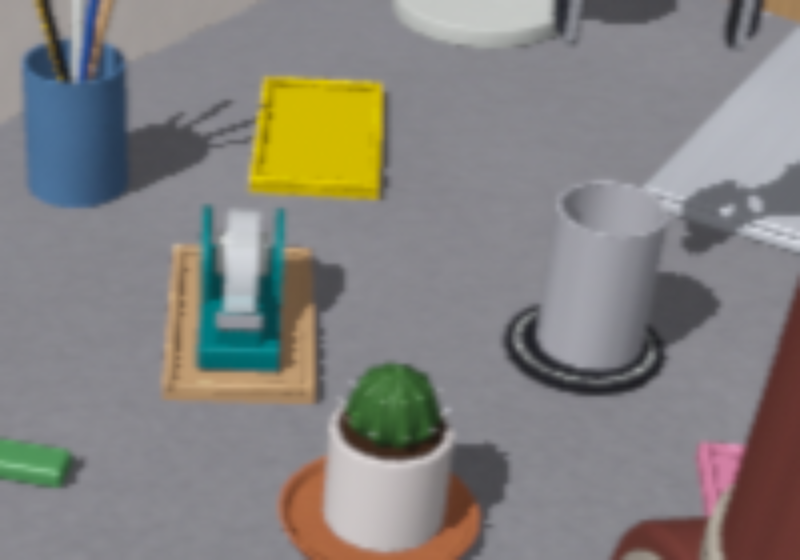

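The dispenser is well inside the beech tray, and the top network puts it 4 mm from the tray centre. Next is the tumbler.

>>> {"api": "arm_command", "payload": {"plan": [[[0.02,0.004,0,0,1,-0.3,0.085],[0.025,0,0,0,0,0,0.085],[0.02,0,0,0,0,0,0.085],[0,0,0,0,0,0,0.085],[0,0,0,0,0,0,0.085]]]}}

```text
t: 14.37
tool_pos: [0.4627, -0.3108, 0.129]
tool_rot: [0.669, 1.462, -0.67]
contact_force: [0.4, -0.2, 0.8]
opening: 0.0851
```

```bash
python3 -c "
from h import *
rv(40.3)
rel((.457,-.312,.045,40.3))"
```

```text
full turn [ 0.6  0.2 -0. ]
t 14.37 pos [ 0.4627 -0.3108  0.129 ] yaw 40.9 xaxis [ 0.002 -0.002 -1.   ] open 0.0851 q [-0.73 -0.02  1.87  0.    1.3  -1.44]
turn x 0.6 shift [ 0.084  -0.0051 -0.0027]
```

>>> {"api": "arm_command", "payload": {"plan": [[[0.01,-0.005,-0.003,0.6,0.2,0,0.085],[0.015,0,0,0,0,0,0.085],[0,0,0,0,0,0,0.085],[0,0,0,0,0,0,0.085]]]}}

```text
t: 14.7
tool_pos: [0.4583, -0.3128, 0.1064]
tool_rot: [0.677, 1.458, -0.678]
contact_force: [-0.6, -0.8, 1.0]
opening: 0.0848
```

```bash
python3 -c "
from h import *
rv(40.3)
rel((.457,-.312,.045,40.3))"
```

```text
full turn [-0.   0.2 -0.1]
t 14.7 pos [ 0.4583 -0.3128  0.1064] yaw 40.3 xaxis [ 0.003 -0.002 -1.   ] open 0.0848 q [-0.73 -0.01  1.89  0.    1.25 -1.44]
turn x -0.0 shift [ 0.0614 -0.0004 -0.0015]
```

>>> {"api": "arm_command", "payload": {"plan": [[[0.015,0,-0.001,0,0.2,-0.1,0.085],[0.015,0,0,0,0,0,0.085],[0.015,0,0,0,0,0,0.085],[0.012,0,0,0,0,0,0.085],[0,0,0,0,0,0,0.085],[0,0,0,0,0,0,0.085],[0,0,0,0,0,0,0.05],[0,0,0,0,0,0,0.05],[0,0,0,0,0,0,0.05],[0,0,0,0,0,0,0.05],[0,0,0,0,0,0,0.05],[0,0,0,0,0,0,0.05],[0,0,0,0,0,0,0.05],[0,0,0,0,0,0,0.05],[0,0,0,0,0,0,0.05]]], "squeeze": 40}}

```text
t: 15.95
tool_pos: [0.4608, -0.3156, 0.0527]
tool_rot: [0.674, 1.451, -0.681]
contact_force: [0.1, 0.5, -1.2]
opening: 0.0667
```

```bash
python3 -c "
from h import *
rv(40.3)
rel((.457,-.312,.15,40.3),(.48,.28,.15,40.3))
a=save('side','s4');cv2.imwrite('pics/c4.png',cv2.resize(a[120:260,350:500],(600,560))[:,:,::-1])"
```

```text
full turn [-0.1  0.7 -0. ]
t 15.95 pos [ 0.4608 -0.3156  0.0527] yaw 40.2 xaxis [ 0.008 -0.009 -1.   ] open 0.0667 q [-0.73  0.07  1.91 -0.    1.15 -1.43]
turn x -0.1 shift [-0.0973 -0.0006 -0.0052]
turn x 0.0 shift [-0.      0.4004 -0.4366]
```

View pics/c4.png

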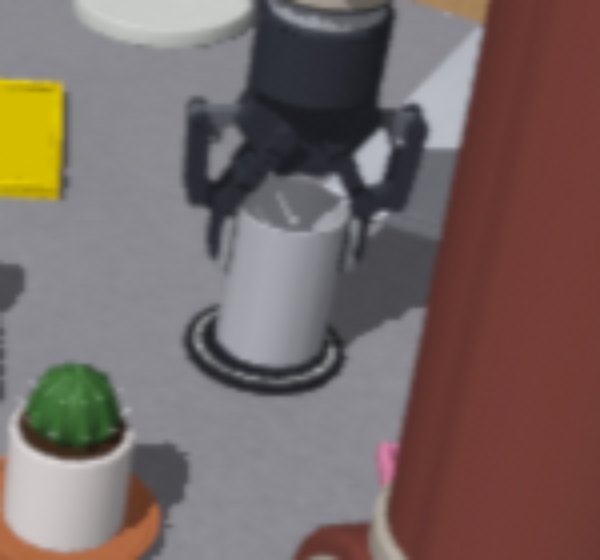

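>>> {"api": "arm_command", "payload": {"plan": [[[-0.015,0,0,0,0.7,0,0.05],[-0.03,0,0,0,0,0,0.05],[-0.035,0,0,0,0,0,0.05],[-0.03,0,0,0,0,0,0.05],[-0.025,0,0,0,0,0,0.05],[-0.015,0,0,0,0,0,0.05],[0,0,0,0,0,0,0.05],[0,0,0,0,0,0,0.05]]]}}

```text
t: 16.67
tool_pos: [0.4587, -0.3138, 0.2055]
tool_rot: [0.682, 1.47, -0.677]
contact_force: [-1.3, 1.6, -2.1]
opening: 0.0661
```

```bash
python3 -c "
from h import *
rv(40.3)
rel((.48,.28,.2,40.3))"
```

```text
full turn [-0.1 -0.5  0. ]
t 16.67 pos [ 0.4587 -0.3138  0.2055] yaw 40.2 xaxis [-0.006  0.006 -1.   ] open 0.0661 q [-0.73 -0.09  1.8   0.    1.44 -1.44]
turn x -0.1 shift [ 0.0055  0.4003 -0.4391]
```

>>> {"api": "arm_command", "payload": {"plan": [[[0,0.01,-0.01,0,-0.5,0,0.05],[0,0.02,-0.022,0,0,0,0.05],[0,0.025,-0.027,0,0,0,0.05],[0,0.025,-0.027,0,0,0,0.05],[0,0.025,-0.027,0,0,0,0.05],[0,0.025,-0.027,0,0,0,0.05],[0,0.025,-0.027,0,0,0,0.05],[0,0.025,-0.027,0,0,0,0.05],[0,0.025,-0.027,0,0,0,0.05],[0,0.025,-0.027,0,0,0,0.05],[0,0.025,-0.027,0,0,0,0.05],[0,0.025,-0.027,0,0,0,0.05],[0,0.025,-0.027,0,0,0,0.05],[0,0.025,-0.027,0,0,0,0.05],[0,0.025,-0.027,0,0,0,0.05],[0,0.02,-0.022,0,0,0,0.05],[0,0.01,-0.012,0,0,0,0.05],[0,0,0,0,0,0,0.05],[0,0,0,0,0,0,0.05]]]}}

```text
t: 18.25
tool_pos: [0.4573, 0.2899, 0.1662]
tool_rot: [0.668, 1.514, -0.698]
contact_force: [-0.1, -0.4, -2.4]
opening: 0.0662
```

```bash
python3 -c "
from h import *
rv(40.3)
rel((.48,.28,.0467,40.3))"
```

```text
full turn [-0.1 -2.2  2.2]
t 18.25 pos [0.4573 0.2899 0.1662] yaw 40.3 xaxis [-0.054  0.004 -0.999] open 0.0662 q [ 0.41 -0.07  1.84  0.03  1.41 -0.29]
turn x -0.0 shift [0.1195 0.011  0.0222]
```

>>> {"api": "arm_command", "payload": {"plan": [[[0,0.005,0.01,0,-2.2,2.2,0.05],[0.02,0,0,0,0,0,0.05],[0.02,0,0,0,0,0,0.05],[0.02,0,0,0,0,0,0.05],[0.02,0,0,0,0,0,0.05],[0.01,0,0,0,0,0,0.05],[0,0,0,0,0,0,0.05],[0,0,0,0,0,0,0.05]]]}}

```text
t: 18.92
tool_pos: [0.4618, 0.2766, 0.065]
tool_rot: [0.675, 1.465, -0.692]
contact_force: [0.6, 0.3, -1.0]
opening: 0.0662
```

```bash
python3 -c "
from h import *
rv(40.3)
rel((.48,.28,.0467,40.3))"
```

```text
full turn [-0.4  0.   0.6]
t 18.92 pos [0.4618 0.2766 0.065 ] yaw 39.9 xaxis [-0.008 -0.007 -1.   ] open 0.0662 q [ 0.4   0.02  1.94 -0.    1.19 -0.29]
turn x -0.4 shift [0.0183 0.0161 0.0092]
```

>>> {"api": "arm_command", "payload": {"plan": [[[0.008,0,0,-0.4,-0.2,0.6,0.05],[0.006,0,0,0,0,0,0.05],[0.003,0,0,0,0,0,0.05],[0,0,0,0,0,0,0.05],[0,0,0,0,0,0,0.05]]]}}

```text
t: 19.33
tool_pos: [0.4643, 0.2761, 0.0514]
tool_rot: [0.68, 1.454, -0.677]
contact_force: [-0.0, -0.3, -1.6]
opening: 0.0664
```

```bash
python3 -c "
from h import *
rv(40.3)
rel((.48,.28,.0467,40.3));print(ctrl.get_obs()['contact_force'])"
```

```text
full turn [-0.1  0.4 -0.3]
t 19.33 pos [0.4643 0.2761 0.0514] yaw 40.2 xaxis [ 0.008 -0.001 -1.   ] open 0.0664 q [ 0.4   0.03  1.95 -0.    1.15 -0.3 ]
turn x -0.1 shift [0.0047 0.0145 0.0072]
[-0.03384181 -0.28446434 -1.60139328]
```

Lower the last 5 mm, release and lift.

>>> {"api": "arm_command", "payload": {"plan": [[[0.003,0,0,0,0.4,-0.3,0.05],[0.002,0,0,0,0,0,0.05],[0.001,0,0,0,0,0,0.05],[0,0,0,0,0,0,0.05],[0,0,0,0,0,0,0.07],[0,0,0,0,0,0,0.078],[0,0,0,0,0,0,0.085],[0,0,0,0,0,0,0.085],[0,0,0,0,0,0,0.085],[-0.015,0,0,0,0,0,0.085],[-0.02,0,0,0,0,0,0.085],[-0.025,0,0,0,0,0,0.085],[-0.025,0,0,0,0,0,0.085],[-0.025,0,0,0,0,0,0.085],[-0.02,0,0,0,0,0,0.085],[0,0,0,0,0,0,0.085],[0,0,0,0,0,0,0.085]]]}}

```text
t: 20.75
tool_pos: [0.4655, 0.2767, 0.1834]
tool_rot: [0.681, 1.461, -0.677]
contact_force: [-0.3, 0.7, -0.6]
opening: 0.0847
```

```bash
python3 -c "
from h import *
rv(32)
rel((.629,.24,.16,32),(.629,.24,.015,32))
save('side','s5')
for r in mark_of('side','tumbler')[:1]+mark_of('side','earbuds')[:1]+search_frame('side','earbuds')[:1]: print(r['conf'],w('side',r['at']).round(3))"
```

```text
full turn [ 8.2 -0.  -0.1]
t 20.75 pos [0.4655 0.2767 0.1834] yaw 40.2 xaxis [ 0.002  0.002 -1.   ] open 0.0847 q [ 0.4  -0.11  1.86  0.    1.4  -0.3 ]
turn x 8.2 shift [0.0234 0.1193 0.1178]
turn x 0.0 shift [0.145 0.    0.   ]
0.58 [ 0.465  0.282 -0.001]
0.81 [0.63  0.237 0.002]
0.7 [0.621 0.244 0.025]
```

View pics/s5.png

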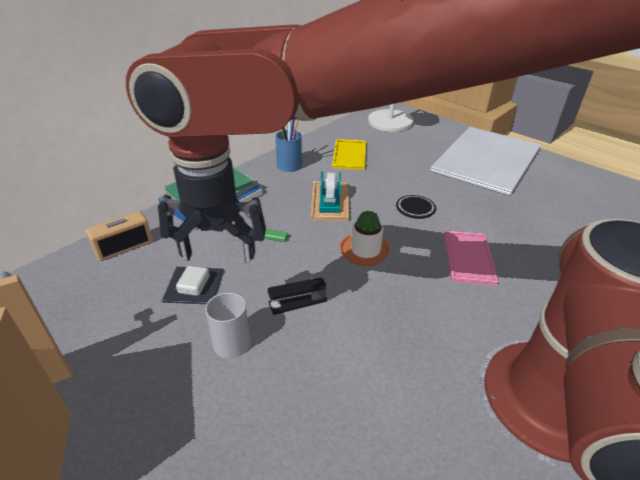

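>>> {"api": "arm_command", "payload": {"plan": [[[0,0,0,4,0,0,0.085],[0,0.015,0.015,4,0,0,0.085],[0,0.022,0.022,0,0,0,0.085],[0,0.025,0.025,0,0,0,0.085],[0,0.025,0.025,0,0,0,0.085],[0,0.018,0.018,0,0,0,0.085],[0.01,0.01,0.01,0,0,0,0.085],[0.02,0.003,0.003,0,0,0,0.085],[0.02,0,0,0,0,0,0.085],[0,0,0,0,0,0,0.085],[0,0,0,0,0,0,0.085]]]}}

```text
t: 21.87
tool_pos: [0.6248, 0.2346, 0.1059]
tool_rot: [0.776, 1.446, -0.812]
contact_force: [0.3, -0.4, -0.5]
opening: 0.085
```

```bash
python3 -c "
from h import *
rv(33)
rel((.629,.239,.01,33))"
```

```text
full turn [-1.2 -0.6  1.7]
t 21.87 pos [0.6248 0.2346 0.1059] yaw 31.8 xaxis [-0.031 -0.008 -0.999] open 0.085 q [ 0.25  0.27  1.59 -0.    1.32 -0.31]
turn x -1.2 shift [ 0.0959  0.0059 -0.0015]
```

>>> {"api": "arm_command", "payload": {"plan": [[[0.01,0.006,-0.002,-1.2,-0.6,1.7,0.085],[0.018,0,0,0,0,0,0.085],[0.018,0,0,0,0,0,0.085],[0.016,0,0,0,0,0,0.085],[0,0,0,0,0,0,0.085],[0,0,0,0,0,0,0.085]]]}}

```text
t: 22.37
tool_pos: [0.6278, 0.2408, 0.0443]
tool_rot: [0.773, 1.428, -0.773]
contact_force: [-0.7, 0.1, 0.7]
opening: 0.0851
```

```bash
python3 -c "
from h import *
rv(33)
rel((.629,.239,.01,33))"
```

```text
full turn [ 0.2  0.1 -0. ]
t 22.37 pos [0.6278 0.2408 0.0443] yaw 33.2 xaxis [ 0.001 -0.    -1.   ] open 0.0851 q [ 0.26  0.33  1.62 -0.    1.19 -0.32]
turn x 0.2 shift [0.0343 0.0001 0.0021]
```

>>> {"api": "arm_command", "payload": {"plan": [[[0.012,0,0.002,0,0,0,0.085],[0.01,0,0,0,0,0,0.085],[0.008,0,0,0,0,0,0.085],[0.003,0,0,0,0,0,0.085],[0,0,0,0,0,0,0.085],[0,0,0,0,0,0,0.085]]], "squeeze": 30}}

```text
t: 22.87
tool_pos: [0.6312, 0.2399, 0.0128]
tool_rot: [0.776, 1.423, -0.769]
contact_force: [0.2, 0.4, 0.6]
opening: 0.0849
```

```bash
python3 -c "
from h import *
rv(33)
rel((.629,.239,.01,33))"
```

```text
full turn [ 0.2  0.2 -0.4]
t 22.87 pos [0.6312 0.2399 0.0128] yaw 33.2 xaxis [ 0.007  0.001 -1.   ] open 0.0849 q [ 0.25  0.37  1.63 -0.    1.13 -0.33]
turn x 0.2 shift [ 0.0028 -0.0023 -0.0005]
```

>>> {"api": "arm_command", "payload": {"plan": [[[0.0015,-0.002,0,0.2,0.2,-0.4,0.085],[0,0,0,0,0,0,0.085],[0,0,0,0,0,0,0.03],[0,0,0,0,0,0,0.03],[0,0,0,0,0,0,0.03],[0,0,0,0,0,0,0.03],[0,0,0,0,0,0,0.03],[0,0,0,0,0,0,0.03],[0,0,0,0,0,0,0.03],[0,0,0,0,0,0,0.03],[0,0,0,0,0,0,0.03],[0,0,0,0,0,0,0.03]]]}}

```text
t: 23.87
tool_pos: [0.6305, 0.239, 0.013]
tool_rot: [0.777, 1.428, -0.775]
contact_force: [-0.0, -0.6, 0.6]
opening: 0.0453
```

```bash
python3 -c "
from h import *
rv(33)
rel((.629,.239,.17,33),(.457,-.308,.17,33));print(ctrl.get_obs()['contact_force'])"
```

```text
full turn [-0.  -0.  -0.1]
t 23.87 pos [0.6305 0.239  0.013 ] yaw 33.0 xaxis [ 0.001  0.001 -1.   ] open 0.0453 q [ 0.25  0.37  1.63  0.    1.14 -0.32]
turn x -0.0 shift [-0.157  -0.0013 -0.0009]
turn x 0.0 shift [-0.     -0.4422  0.3651]
[-0.03137758 -0.58592537  0.63744446]
```

>>> {"api": "arm_command", "payload": {"plan": [[[0,0,0,0,0,0,0.03],[-0.008,0,0,0,0,0,0.03],[-0.008,0,0,0,0,0,0.03],[0,0,0,0,0,0,0.03],[0,0,0,0,0,0,0.03]]], "squeeze": 40}}

```text
t: 24.28
tool_pos: [0.6304, 0.2389, 0.0306]
tool_rot: [0.776, 1.428, -0.775]
contact_force: [-0.2, -0.5, -0.0]
opening: 0.0454
```

```bash
python3 -c "
from h import *
a=save('side','s6');rel();cv2.imwrite('pics/c6.png',cv2.resize(a[230:310,140:260],(720,480),interpolation=2)[:,:,::-1])"
```

```text
t 24.33 pos [0.6307 0.239  0.0309] yaw 33.0 xaxis [ 0.001  0.001 -1.   ] open 0.0449 q [ 0.25  0.35  1.62  0.    1.16 -0.32]
```

View pics/c6.png

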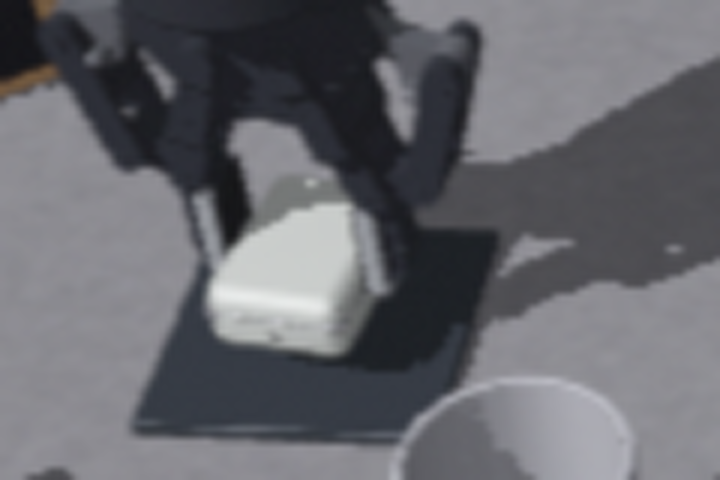

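>>> {"api": "arm_command", "payload": {"plan": [[[-0.01,0,0,0,0,0,0.03],[-0.02,0,0,0,0,0,0.03],[-0.03,0,0,0,0,0,0.03],[-0.035,0,0,0,0,0,0.03],[-0.035,0,0,0,0,0,0.03],[-0.03,0,0,0,0,0,0.03],[-0.015,-0.008,0.006,0,0,0,0.03],[-0.002,-0.015,0.013,0,0,0,0.03],[-0.002,-0.022,0.018,0,0,0,0.03],[-0.002,-0.022,0.018,0,0,0,0.03],[-0.002,-0.022,0.018,0,0,0,0.03],[-0.002,-0.022,0.018,0,0,0,0.03],[-0.002,-0.022,0.018,0,0,0,0.03],[-0.002,-0.022,0.018,0,0,0,0.03],[-0.002,-0.022,0.018,0,0,0,0.03],[-0.002,-0.022,0.018,0,0,0,0.03],[-0.002,-0.022,0.018,0,0,0,0.03],[0,-0.015,0.012,0,0,0,0.03],[0,0,0,0,0,0,0.03],[0,0,0,0,0,0,0.03]]]}}

```text
t: 26.0
tool_pos: [0.5323, -0.0634, 0.2494]
tool_rot: [0.776, 1.417, -0.768]
contact_force: [-0.5, 0.1, -0.6]
opening: 0.0451
```

```bash
python3 -c "
from h import *
rv(33)
rel((.457,-.308,.2,33))"
```

```text
full turn [ 0.2  0.5 -0.6]
t 26.0 pos [ 0.5323 -0.0634  0.2494] yaw 33.2 xaxis [ 0.013 -0.001 -1.   ] open 0.0451 q [-0.26 -0.18  1.81  0.    1.5  -0.84]
turn x 0.2 shift [ 0.0494 -0.1964  0.1641]
```

>>> {"api": "arm_command", "payload": {"plan": [[[0,-0.01,0.008,0.2,0.5,-0.6,0.03],[0,-0.018,0.015,0,0,0,0.03],[0,-0.022,0.018,0,0,0,0.03],[0,-0.022,0.018,0,0,0,0.03],[0,-0.022,0.018,0,0,0,0.03],[0,-0.022,0.018,0,0,0,0.03],[0,-0.022,0.018,0,0,0,0.03],[0,-0.022,0.018,0,0,0,0.03],[0.01,-0.018,0.015,0,0,0,0.03],[0.02,-0.01,0.01,0,0,0,0.03],[0.03,-0.004,0.004,0,0,0,0.03],[0.03,0,0,0,0,0,0.03],[0.02,0,0,0,0,0,0.03],[0,0,0,0,0,0,0.03],[0,0,0,0,0,0,0.03]]]}}

```text
t: 27.25
tool_pos: [0.4605, -0.311, 0.1401]
tool_rot: [0.761, 1.436, -0.763]
contact_force: [0.8, -0.2, 0.1]
opening: 0.0452
```

```bash
python3 -c "
from h import *
rv(33)
rel((.457,-.308,.05,33))"
```

```text
full turn [ 1.  -0.1  0.1]
t 27.25 pos [ 0.4605 -0.311   0.1401] yaw 34.0 xaxis [-0.003 -0.    -1.   ] open 0.0452 q [-0.73 -0.04  1.86 -0.    1.32 -1.32]
turn x 1.0 shift [ 0.0901 -0.0013 -0.0045]
```

>>> {"api": "arm_command", "payload": {"plan": [[[0.02,-0.001,-0.004,1,0,0,0.03],[0.025,0,0,0,0,0,0.03],[0.025,0,0,0,0,0,0.03],[0.015,0,0,0,0,0,0.03],[0,0,0,0,0,0,0.03],[0,0,0,0,0,0,0.03]]]}}

```text
t: 27.75
tool_pos: [0.4649, -0.3114, 0.0643]
tool_rot: [0.765, 1.417, -0.774]
contact_force: [0.2, -0.5, 0.2]
opening: 0.045
```

```bash
python3 -c "
from h import *
rv(33)
rel((.457,-.308,.013,33))
for c in('top','side'):
  save(c,c+'7')
  for f in(mark_of,search_frame):
    for r in f(c,'earbuds')[:1]: print(c,r['conf'],w(c,r['at']).round(3))
im=cv2.imread('pics/side7.png')
cv2.imwrite('pics/c7.png',cv2.resize(im[150:240,360:480],(800,600),interpolation=2))"
```

```text
full turn [ 0.3  0.8 -0.1]
t 27.75 pos [ 0.4649 -0.3114  0.0643] yaw 33.3 xaxis [ 0.009 -0.011 -1.   ] open 0.045 q [-0.72  0.05  1.91 -0.    1.17 -1.3 ]
turn x 0.3 shift [ 0.0513 -0.0048 -0.0072]
top 0.55 [ 0.467 -0.313  0.059]
side 0.7 [ 0.464 -0.312  0.055]
side 0.62 [ 0.455 -0.295  0.081]
```

View pics/c7.png

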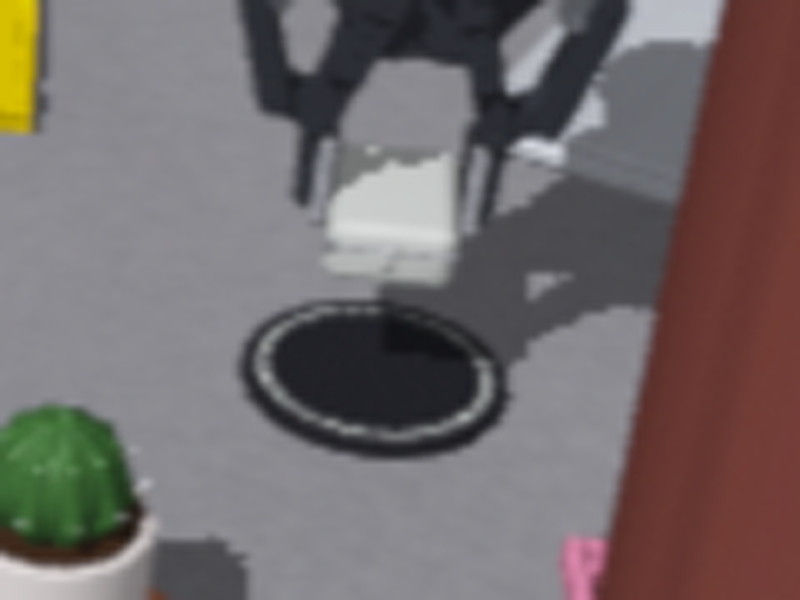

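>>> {"api": "arm_command", "payload": {"plan": [[[0.012,-0.004,-0.007,0.3,0.8,-0.1,0.03],[0.012,0,0,0,0,0,0.03],[0.008,0,0,0,0,0,0.03],[0,0,0,0,0,0,0.03],[0,0,0,0,0,0,0.03]]]}}

```text
t: 28.47
tool_pos: [0.4571, -0.3083, 0.0301]
tool_rot: [0.776, 1.427, -0.776]
contact_force: [0.2, 0.2, -0.3]
opening: 0.0454
```

```bash
python3 -c "
from h import *
rv(33)
print(px2w('side',416.2,206.7,.006))
rel((.458,-.307,.013,33))"
```

```text
full turn [-0.1  0.  -0. ]
[ 0.4531009  -0.30169419  0.006     ]
t 28.47 pos [ 0.4571 -0.3083  0.0301] yaw 32.9 xaxis [ 0.001 -0.001 -1.   ] open 0.0454 q [-0.73  0.09  1.93  0.    1.12 -1.3 ]
turn x -0.1 shift [ 0.0171  0.0015 -0.0006]
```

>>> {"api": "arm_command", "payload": {"plan": [[[0.007,0.001,0,0,0,0,0.03],[0.005,0,0,0,0,0,0.03],[0.003,0,0,0,0,0,0.03],[0,0,0,0,0,0,0.03],[0,0,0,0,0,0,0.03]]]}}

```text
t: 28.88
tool_pos: [0.4579, -0.3076, 0.013]
tool_rot: [0.776, 1.428, -0.776]
contact_force: [-1.7, 0.4, 3.1]
opening: 0.0447
```

```bash
python3 -c "
from h import *
rv(33)
rel((.458,-.307,.013,33));print(ctrl.get_obs()['contact_force'])"
```

```text
full turn [-0.1 -0.   0. ]
t 28.88 pos [ 0.4579 -0.3076  0.013 ] yaw 32.9 xaxis [-0.  0. -1.] open 0.0447 q [-0.73  0.12  1.93 -0.    1.09 -1.3 ]
turn x -0.1 shift [-0.      0.0004 -0.0005]
[-1.7197016   0.43259803  3.14258952]
```

Contact (+3 N): release and lift.

>>> {"api": "arm_command", "payload": {"plan": [[[0,0,0,0,0,0,0.055],[0,0,0,0,0,0,0.065],[0,0,0,0,0,0,0.075],[0,0,0,0,0,0,0.085],[0,0,0,0,0,0,0.085],[0,0,0,0,0,0,0.085],[-0.01,0,0,0,0,0,0.085],[-0.02,0,0,0,0,0,0.085],[-0.03,0,0,0,0,0,0.085],[-0.035,0,0,0,0,0,0.085],[-0.035,0,0,0,0,0,0.085],[-0.035,0,0,0,0,0,0.085],[-0.03,0,0,0,0,0,0.085],[-0.02,0,0,0,0,0,0.085],[0,0,0,0,0,0,0.085],[0,0,0,0,0,0,0.085]]]}}

```text
t: 30.22
tool_pos: [0.457, -0.3067, 0.245]
tool_rot: [0.775, 1.425, -0.776]
contact_force: [0.7, -0.2, 0.4]
opening: 0.085
```

```bash
python3 -c "
from h import *
rv(33)
save('side','s8')
for n in('tumbler','earbuds','charger'):
  for r in mark_of('side',n)[:1]: print(n,r['conf'],w('side',r['at']).round(3))
rel((.466,.28,.19,33),(.466,.28,.05,33))"
```

```text
full turn [-0.1  0.2 -0. ]
tumbler 0.61 [ 0.462  0.282 -0.002]
earbuds 0.65 [ 0.458 -0.308  0.003]
charger 0.94 [ 0.459 -0.306 -0.003]
t 30.42 pos [ 0.456  -0.3058  0.2412] yaw 32.9 xaxis [-0.002  0.002 -1.   ] open 0.0851 q [-0.73 -0.13  1.78  0.    1.5  -1.3 ]
turn x -0.1 shift [ 0.0512  0.3274 -0.4858]
turn x 0.0 shift [0.14 0.   0.  ]
```

>>> {"api": "arm_command", "payload": {"plan": [[[0,0.008,-0.012,0,0,0,0.085],[-0.002,0.015,-0.022,0,0,0,0.085],[-0.002,0.02,-0.029,0,0,0,0.085],[-0.002,0.02,-0.029,0,0,0,0.085],[-0.002,0.02,-0.029,0,0,0,0.085],[-0.002,0.02,-0.029,0,0,0,0.085],[-0.002,0.02,-0.029,0,0,0,0.085],[-0.002,0.02,-0.029,0,0,0,0.085],[-0.002,0.02,-0.029,0,0,0,0.085],[-0.002,0.02,-0.029,0,0,0,0.085],[-0.002,0.02,-0.029,0,0,0,0.085],[-0.002,0.02,-0.029,0,0,0,0.085],[-0.002,0.02,-0.029,0,0,0,0.085],[-0.002,0.02,-0.029,0,0,0,0.085],[-0.002,0.02,-0.029,0,0,0,0.085],[0,0.018,-0.026,0,0,0,0.085],[0,0.012,-0.02,0,0,0,0.085],[0,0.006,-0.01,0,0,0,0.085],[0,0,0,0,0,0,0.085],[0,0,0,0,0,0,0.085]]]}}

```text
t: 32.08
tool_pos: [0.4451, 0.2988, 0.2388]
tool_rot: [0.766, 1.494, -0.797]
contact_force: [-0.2, 0.3, -0.7]
opening: 0.0852
```

```bash
python3 -c "
from h import *
rv(33)
rel((.463,.28,.125,33))"
```

```text
full turn [ 0.1 -2.7  2.7]
t 32.08 pos [0.4451 0.2988 0.2388] yaw 33.1 xaxis [-0.066  0.014 -0.998] open 0.0852 q [ 0.43 -0.13  1.78  0.04  1.55 -0.15]
turn x 0.1 shift [0.1138 0.0048 0.0256]
```

>>> {"api": "arm_command", "payload": {"plan": [[[0,0.005,0.025,0,-2.7,2.7,0.085],[0.025,0,0,0,0,0,0.085],[0.03,0,0,0,0,0,0.085],[0.03,0,0,0,0,0,0.085],[0.02,0,0,0,0,0,0.085],[0,0,0,0,0,0,0.085],[0,0,0,0,0,0,0.085]]]}}

```text
t: 32.67
tool_pos: [0.4604, 0.273, 0.1252]
tool_rot: [0.774, 1.427, -0.784]
contact_force: [0.3, 0.7, 0.5]
opening: 0.085
```

```bash
python3 -c "
from h import *
rv(33)
rel((.463,.28,.115,33))"
```

```text
full turn [-0.3  0.1  0.3]
t 32.67 pos [0.4604 0.273  0.1252] yaw 32.7 xaxis [-0.003 -0.005 -1.   ] open 0.085 q [ 0.4  -0.07  1.92 -0.    1.3  -0.17]
turn x -0.3 shift [ 0.0102  0.006  -0.0044]
```

>>> {"api": "arm_command", "payload": {"plan": [[[0.005,0.006,-0.004,-0.3,0,0.3,0.085],[0.01,0,0,0,0,0,0.085],[0,0,0,0,0,0,0.085],[0,0,0,0,0,0,0.085]]]}}

```text
t: 33.0
tool_pos: [0.4655, 0.2798, 0.1126]
tool_rot: [0.778, 1.422, -0.773]
contact_force: [1.1, 0.3, -0.8]
opening: 0.0849
```

```bash
python3 -c "
from h import *
rv(33)
rel((.463,.28,.045,33))
a=save('side','s9');cv2.imwrite('pics/c9.png',cv2.resize(a[220:370,150:310],(640,600),interpolation=2)[:,:,::-1])"
```

```text
full turn [-0.1  0.2 -0.3]
t 33.0 pos [0.4655 0.2798 0.1126] yaw 32.9 xaxis [ 0.007  0.    -1.   ] open 0.0849 q [ 0.41 -0.04  1.91 -0.    1.26 -0.17]
turn x -0.1 shift [ 0.0676 -0.002  -0.0016]
```

View pics/c9.png

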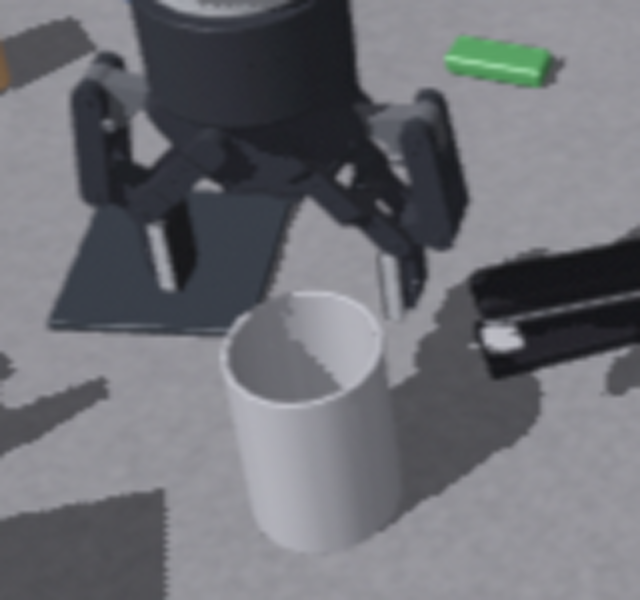

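```bash
python3 -c "
from h import *
f=lambda x,y:px2w('side',150+x/4,220+y/4,.095)[:2]
print('rim centre',f(303,350),'width',np.linalg.norm(f(222,352)-f(384,348)))
print('tips mid',px2w('side',150+280/4,220+300/4,.125),(w2px('side',(.463,.28,.095))-[150,220])*4)
c=[px2w('side',150+x/4,220+y/4,.0) for x,y in((325,549),)];print('base near pt',c)"
```

```text
rim centre [0.45980666 0.28205457] width 0.06605853559299624
tips mid [0.46323501 0.28642742 0.125     ] [302.  343.6]
base near pt [array([0.43917298, 0.30091817, 0.        ])]
```

>>> {"api": "arm_command", "payload": {"plan": [[[0.01,-0.002,-0.003,0,0.2,-0.3,0.085],[0.015,0,0,0,0,0,0.085],[0.015,0,0,0,0,0,0.085],[0.015,0,0,0,0,0,0.085],[0.01,0,0,0,0,0,0.085],[0,0,0,0,0,0,0.085],[0,0,0,0,0,0,0.085],[0,0,0,0,0,0,0.05],[0,0,0,0,0,0,0.05],[0,0,0,0,0,0,0.05],[0,0,0,0,0,0,0.05],[0,0,0,0,0,0,0.05],[0,0,0,0,0,0,0.05],[0,0,0,0,0,0,0.05],[0,0,0,0,0,0,0.05],[0,0,0,0,0,0,0.05]]], "squeeze": 40}}

```text
t: 34.38
tool_pos: [0.4655, 0.2843, 0.0504]
tool_rot: [0.782, 1.422, -0.767]
contact_force: [0.8, -0.4, -1.5]
opening: 0.0661
```

```bash
python3 -c "
from h import *
rv(33)
rel((.463,.28,.11,33),(.633,.238,.11,33))"
```

```text
full turn [ 0.   0.  -0.6]
t 34.38 pos [0.4655 0.2843 0.0504] yaw 33.0 xaxis [ 0.01   0.005 -1.   ] open 0.0661 q [ 0.41  0.04  1.94  0.    1.14 -0.17]
turn x 0.0 shift [-0.0596 -0.0044  0.0022]
turn x 0.0 shift [-0.      0.1197  0.1278]
```

>>> {"api": "arm_command", "payload": {"plan": [[[-0.015,0,0,0,0,-0.6,0.05],[-0.025,0,0,0,0,0,0.05],[-0.02,0,0,0,0,0,0.05],[0,0.006,0.007,0,0,0,0.05],[0,0.014,0.016,0,0,0,0.05],[0,0.018,0.021,0,0,0,0.05],[0,0.018,0.021,0,0,0,0.05],[0,0.018,0.021,0,0,0,0.05],[0,0.018,0.021,0,0,0,0.05],[0,0.014,0.016,0,0,0,0.05],[0,0.006,0.007,0,0,0,0.05],[0,0,0,0,0,0,0.05],[0,0,0,0,0,0,0.05]]]}}

```text
t: 35.47
tool_pos: [0.636, 0.2304, 0.0995]
tool_rot: [0.768, 1.434, -0.782]
contact_force: [-0.2, 0.1, -1.7]
opening: 0.066
```

```bash
python3 -c "
from h import *
rv(33)
rel((.633,.238,.0574,33))
for c in('side','top'):
  save(c,c+'10')
  for r in mark_of(c,'tumbler')[:1]+mark_of(c,'coaster')[:1]: print(c,r['conf'],w(c,r['at']).round(3))"
```

```text
full turn [ 0.1 -0.1  0.6]
t 35.47 pos [0.636  0.2304 0.0995] yaw 33.1 xaxis [-0.009 -0.005 -1.   ] open 0.066 q [ 0.24  0.28  1.58 -0.    1.29 -0.34]
turn x 0.1 shift [ 0.0421  0.0016 -0.0079]
side 0.72 [ 0.449 -0.082  0.001]
side 0.68 [0.631 0.242 0.001]
top 0.61 [0.641 0.227 0.055]
top 0.71 [0.633 0.237 0.005]
```

>>> {"api": "arm_command", "payload": {"plan": [[[0.012,0.002,-0.008,0,-0.1,0.6,0.05],[0.012,0,0,0,0,0,0.05],[0.006,0,0,0,0,0,0.05],[0,0,0,0,0,0,0.05],[0,0,0,0,0,0,0.05]]]}}

```text
t: 36.18
tool_pos: [0.6316, 0.2405, 0.0711]
tool_rot: [0.772, 1.426, -0.769]
contact_force: [-0.4, -0.0, -1.3]
opening: 0.0659
```

```bash
python3 -c "
from h import *
rv(33)
rel((.633,.238,.0564,33))"
```

```text
full turn [ 0.3  0.1 -0.2]
t 36.18 pos [0.6316 0.2405 0.0711] yaw 33.3 xaxis [ 0.004 -0.    -1.   ] open 0.0659 q [ 0.25  0.3   1.61 -0.    1.23 -0.33]
turn x 0.3 shift [ 0.0147 -0.0001  0.0028]
```

>>> {"api": "arm_command", "payload": {"plan": [[[0.006,0,0.003,0,0.1,-0.2,0.05],[0.005,0,0,0,0,0,0.05],[0.003,0,0,0,0,0,0.05],[0,0,0,0,0,0,0.05],[0,0,0,0,0,0,0.05]]]}}

```text
t: 36.6
tool_pos: [0.6344, 0.237, 0.0565]
tool_rot: [0.771, 1.428, -0.772]
contact_force: [0.1, -0.6, -0.9]
opening: 0.066
```

```bash
python3 -c "
from h import *
rv(33)
rel((.633,.238,.0564,33));print(ctrl.get_obs()['contact_force'])"
```

```text
full turn [ 0.3  0.1 -0. ]
t 36.6 pos [0.6344 0.237  0.0565] yaw 33.3 xaxis [ 0.001 -0.001 -1.   ] open 0.066 q [ 0.25  0.33  1.61 -0.    1.21 -0.33]
turn x 0.3 shift [ 0.0001 -0.0006 -0.0016]
[ 0.07219841 -0.5938118  -0.94692921]
```

Just about on the coaster, so lower a little more, release and clear the view.

>>> {"api": "arm_command", "payload": {"plan": [[[0.0015,0,-0.001,0,0,0,0.05],[0,0,0,0,0,0,0.05],[0,0,0,0,0,0,0.07],[0,0,0,0,0,0,0.078],[0,0,0,0,0,0,0.085],[0,0,0,0,0,0,0.085],[0,0,0,0,0,0,0.085],[-0.015,0,0,0,0,0,0.085],[-0.025,0,0,0,0,0,0.085],[-0.03,0,0,0,0,0,0.085],[-0.03,0,0,0,0,0,0.085],[-0.03,0,0,0,0,0,0.085],[-0.02,0,0,0,0,0,0.085],[0,-0.02,-0.03,0,0,0,0.085],[0,-0.02,-0.03,0,0,0,0.085],[0,-0.02,-0.03,0,0,0,0.085],[0,-0.02,-0.03,0,0,0,0.085],[0,-0.02,-0.03,0,0,0,0.085],[0,0,0,0,0,0,0.085],[0,0,0,0,0,0,0.085]]]}}

```text
t: 38.27
tool_pos: [0.4656, 0.3116, 0.2324]
tool_rot: [0.787, 1.412, -0.758]
contact_force: [0.8, -0.0, 0.2]
opening: 0.085
```

```bash
python3 -c "
from h import *
rel()
for c in('top','side'):
  save(c,c+'11')
  for n in 'tumbler coaster cactus saucer earbuds charger dispenser tray eraser stapler'.split():
    for r in mark_of(c,n)[:2]: print(c,n,round(r['conf'],2),w(c,r['at']).round(3))"
```

```text
t 38.27 pos [0.4656 0.3116 0.2324] yaw 33.1 xaxis [ 0.023  0.008 -1.   ] open 0.085 q [ 0.46 -0.12  1.78 -0.    1.46 -0.12]
top tumbler 0.89 [0.64  0.234 0.01 ]
top coaster 0.63 [0.635 0.235 0.003]
top cactus 0.96 [ 0.447 -0.085  0.007]
top cactus 0.47 [ 0.457 -0.307  0.009]
top saucer 0.82 [ 0.451 -0.085  0.002]
top saucer 0.46 [ 0.459 -0.306  0.008]
top earbuds 0.84 [ 0.458 -0.307  0.008]
top dispenser 0.57 [ 0.632 -0.179  0.007]
top tray 0.95 [ 0.635 -0.181  0.001]
top tray 0.94 [ 0.268 -0.222  0.   ]
top eraser 0.67 [ 0.632  0.019 -0.002]
top eraser 0.3 [ 0.633 -0.176  0.003]
top stapler 0.73 [ 0.456 -0.306  0.005]
top stapler 0.58 [0.448 0.126 0.002]
side tumbler 0.74 [0.636 0.241 0.005]
side coaster 0.61 [0.629 0.237 0.003]
side cactus 0.73 [ 0.633 -0.18   0.   ]
side cactus 0.7 [ 0.444 -0.086  0.004]
side saucer 0.85 [ 0.449 -0.084  0.002]
side earbuds 0.74 [ 0.455 -0.307  0.003]
side charger 0.76 [ 0.458 -0.305 -0.005]
side dispenser 0.81 [ 0.631 -0.18   0.003]
side tray 0.87 [ 0.267 -0.218  0.   ]
side tray 0.71 [ 0.634 -0.178 -0.001]
side eraser 0.81 [0.627 0.018 0.001]
side eraser 0.33 [ 0.46  -0.305 -0.002]
side stapler 0.56 [ 0.442  0.127 -0.003]
```

View pics/side11.png

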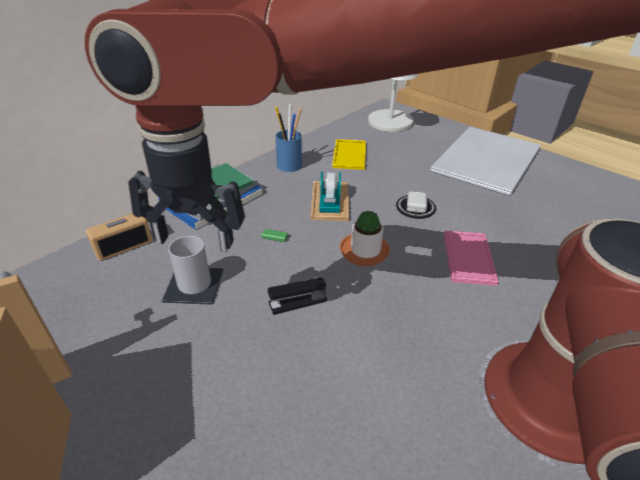

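View pics/top11.png

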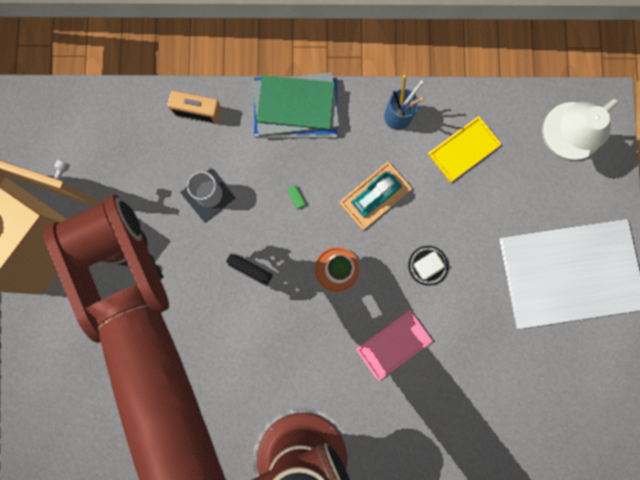

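All four look centred, upright and clear of the gripper, so I'm handing in.

```bash
python3 -c "
from h import *
print(px2w('top',204.3,187.5,.101)); print(finish_job())"
```

```text
[0.62976771 0.22767791 0.101     ]
the job is handed in; nothing more can be done
None
```

I moved the dispenser into the beech tray, parked the tumbler on bare desk, put the earbuds case on the charging pad, then set the tumbler on the coaster. The cactus was already in its saucer, about 3 mm off centre, so I left it. The job was handed in at about 40 s of the 128 s, and no verdict came back.

Last checks, from both cameras just before handing in:

| Thing | Offset from its place's centre |
|---|---|
| Dispenser in tray | about 3–4 mm |
| Earbuds case on charging pad | about 3–4 mm |
| Cactus in saucer | about 4–5 mm |
| Tumbler on coaster | about 5–8 mm |

- **Flat and upright:** all four looked it in the pictures, with the gripper open and clear of everything.
- **Eraser and stapler:** they measured within about 5 mm of where they started.
- **Disagreement on the tumbler:** my own reading of its rim by eye from the overhead picture gave (0.630, 0.228). That is about 10 mm from the coaster centre and up to about 15 mm from where the networks put the tumbler, though still inside the 15 mm limit. I only saw that number as I handed in.
- **Wrong network hits:** the networks gave some false hits, such as a "stapler" on the charging pad and a "cactus" in the tray. I ignored them because the pictures showed otherwise.

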